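Pack the painter's tray

TASK

Pack the white tray for the next painting session: stand the closed, lidded paint jar in the square pocket (set the glass down, do not drop it), put the full roll of tape over the post so that it lies flat on its foot, and rest the big wooden ball in the large ring and the small ball in the small ring so that they cannot roll. Leave the empty jar without a lid and the used-up thin tape roll where they are on the table.

Things in the scene. Friction and masses are not known exactly. Their poses are not given: they have to be found in the camera images.
- closed_jar: glass paint jar closed with a flat white lid; upright cylinder 56 mm diameter, 66 mm tall (lid: top 16 mm, same diameter), pale paper band; stands on the table; about 0.2 kg. Origin: centre of its underside, z up its axis. This jar is packed.
- open_jar: look-alike: empty green glass jar with no lid, hollow and open at the top, 56 mm diameter, 66 mm tall; stands on the table and stays there. Origin: centre of its underside.
- full_tape: full roll of blue masking tape lying flat: ring 60 mm outer, 36 mm inner diameter, 25 mm high, thick winding (12 mm) around a cardboard core; about 0.06 kg. Origin: centre of its underside (on the ring's axis), z up the axis. This roll is packed.
- spent_tape: look-alike: used-up roll, only 44 mm outer, 36 mm inner diameter, 25 mm high, a thin 4 mm ring, lying flat on the table; it stays there. Origin: centre of its underside.
- big_ball: plain wooden ball, 52 mm diameter, about 50 g, lying free on the table; it rolls if nudged. Origin: the ball's centre (26 mm above the table at the start); its orientation means nothing.
- small_ball: plain wooden ball, 40 mm diameter, about 24 g, lying free on the table; it rolls if nudged. Origin: the ball's centre (20 mm above the table at the start); its orientation means nothing.
- well: fixed square plywood pocket for the jar, one of four holders in a row, 125 mm apart centre to centre, in any order, along a fixed white tray (155 x 530 mm, walls 6 mm thick, rim 22 mm above the table). Pocket 90 x 90 mm outside, 80 x 80 mm inside, 22 mm high, floor 5 mm thick. Origin: centre of its underside, 6 mm above the table; y runs along the tray's row, x across it, z up.
- spindle: fixed wooden spindle for the tape roll, in the tray: round foot 52 mm diameter, 10 mm high, with an upright post 14 mm diameter whose top is 40 mm above the origin. The roll goes over the post and lies flat on the foot. Origin: centre of the foot's underside; the tray floor under it is 6 mm above the table; y along the tray's row, z up.
- big_cup: larger fixed wooden ring that cups the big ball, in the tray: 50 mm outer, 36 mm inner diameter, 10 mm high. The 52 mm ball resting in it has its centre about 29 mm above the origin. Origin: centre of the ring's underside; the tray floor under it is 6 mm above the table; y along the tray's row, z up.
- small_cup: smaller fixed wooden ring that cups the small ball, in the tray: 37 mm outer, 26 mm inner diameter, 10 mm high. The 40 mm ball resting in it has its centre about 25 mm above the origin. Origin: centre of the ring's underside; the tray floor under it is 6 mm above the table; y along the tray's row, z up.
Things that resemble listed ones, but are neither listed nor needed, are in the scene too. Leave any turquoise look-alike of the full_tape alone. Leave any pink look-alike of the small_ball alone.

How it is judged:
By the outcome, as a careful person would: the job done as asked, in the order asked, and still so for the second after the job is handed in, with the robot touching nothing.
It also fails if it takes over 96 s, if anything falls off the work surface, if the arm or the gripper's body presses on something with over 40 N, if the wrist force passes 120 N, or if a joint passes its speed limit or range.

ROBOT

A 6-joint arm with a two-finger parallel gripper is mounted at the origin on the work surface. World frame = base frame: x ahead of the robot, y to its left, z up, the work surface at z = 0. Lengths are in m, angles in rad, forces in N, time in s.
With the tool pointing down it reaches from about 0.35 to 0.975 m from the base axis. Payload 4.9 kg.
Tool frame: the origin (TCP) lies on the centre line of the jaws, within the pads' length; the fingertips stand 14 mm ahead of it and the grasp point (between the pads) lies 5 mm behind it (manip.nose_length is the distance from the TCP to the fingertips, in m); z points along the fingers, y is the line along which they close (so a half turn about z gives the same grasp; the last joint's range is limited). The gripper opens to 85 mm and grips with 20 to 120 N. Pads are 22 mm wide; open, the fingers measure 114 mm over their backs; the gripper's body (76 mm by 85 mm) begins 54 mm behind the grasp point. The pads swing forward as they close: fully open they stand 13 mm farther back than shut.
Start: joints at [-1.281, 0.053, 1.613, -0, 1.476, -0.119], TCP at [0.248, -0.573, 0.245] pointing down, gripper open.
Joint ranges: [-3.01, 3.01], [-1.01, 2.22], [0.06, 2.58], [-1.02, 4.17], [0.09, 2.62], [-3.14, 3.14]. Speed limits (rad/s): [2.57, 2.57, 3.14, 3.14, 3.14, 3.14].

INTERFACE

Orientations are given as a unit quaternion [w, x, y, z].
In Python, from plant import manip, imaging gives the robot as it stands.
- The arm moves only by the tool play_rows, never from a script. Its argument "commands" is a list of rows, each a list of 6 numbers: the shift along the tool's x, y, z in mm, then the turn, a rotation vector about the tool's x, y, z in degrees. A call has 1 to 5 rows; each row shifts and turns the commanded pose from where the row before left it, along the tool's axes as they then stand; what a row does not reach is not made up. A row lasts 1/12 s, in which the tool goes at most 41.7 mm and 7.16 degrees, less where a joint would pass 70% of its speed; a pose out of reach is approached as far as the arm can. A call is refused whole if a number of a shift passes 41.7 or a number of a turn 7.16, either way. A call with a gripper value outside its range is refused whole. "hand" is the finger opening in mm, from 0 to 85.4, set as the call begins (left out, the last holds). The fingers move at their own pace and stop on an object; the grip force is fixed at half the most. Time passes only in rows, so rows that do not move let the fingers close. It gives the time, the measured TCP pose, the force, the opening and the grip force at its end, in the units of the state.
- manip.state(): the state, without advancing time (a new reading comes with each control period).
- imaging.grab_frame(name): name is "side" or "top"; returns a dict with "image" (400x640x3 uint8, red, green, blue), "fx", "fy", "cx", "cy" (pixels), "k1" (the pictures are not rectified: a ray, as slopes to the right and down, at radius r is drawn at 1 + k1 r^2 times it, then the intrinsics apply), "R" (3x3) and "t" (3): a world point X has camera coordinates R X + t. Camera axes: x right, y down, z forward; pixel columns grow to the right and rows downward; lengths in m; the calibration is good to about 2 mm. A picture is of the moment at which its call begins. There is no depth.
- manip.job_done(): hands the job in; it is judged then, once.
The state is a dict: "time": time; "joint_pos": joint angles; "joint_vel": joint speeds; "joint_efforts": joint torques, N m; "tool_pos": TCP position; "tool_rot": TCP orientation; "contact_force": force on the tool from outside, world axes, zero at the start; "ft_torque": the same for the moment, N m; "gripper_width": opening from 0.0 (shut) to 1.0 (fully open); "grasp_force": force on a finger pad.
Only numpy, scipy, OpenCV 4.12 (cv2) and the standard library are available. Lean on these libraries where they do the work, as an engineer would, in place of code of your own. Each camera call takes 0.05 s, during which the arm holds its last target. There are 200 camera calls.

## Working session

There is one attempt and no reset: what is moved stays moved. The work goes in short steps, Python scripts to look and compute and a tool call to move; the robot and the scene stay as the last step left them, time stands still between calls to the robot, and variables do not carry over. Pictures are saved under pics/ and viewed, at most 14 in all, crops included, and the job is handed in when it is done.

Besides the shell and the picture viewer there is one more tool, called after "Request:" as name(argument=value, ...) on one line, values as JSON. play_rows: Moves the arm, as the interface text tells. Its arguments: {"type":"object","properties":{"commands":{"type":"array","items":{"type":"array","items":{"type":"number"}}},"hand":{"type":"number"}},"required":["commands"]}

```bash
ls; mkdir -p pics; cat > h.py <<'E'
import numpy as np,cv2,sys
from plant import manip,imaging
def grab(n,f):
    d=imaging.grab_frame(n); cv2.imwrite(f'pics/{f}.png',d['image'][:,:,::-1]); 
    np.savez(f'pics/{f}.npz',**d); return d
def ray(d,u,v):
    K=np.array([[d['fx'],0,d['cx']],[0,d['fy'],d['cy']],[0,0,1.]])
    p=cv2.undistortPoints(np.array([[[u,v]]],float),K,np.array([float(d['k1']),0,0,0]))[0,0]
    R=np.array(d['R']);return -R.T@np.array(d['t']),R.T@np.array([p[0],p[1],1])
def at(d,u,v,z):
    c,r=ray(d,u,v); return c+r*(z-c[2])/r[2]
def proj(d,X):
    K=np.array([[d['fx'],0,d['cx']],[0,d['fy'],d['cy']],[0,0,1.]])
    R=np.array(d['R'],float)
    return cv2.projectPoints(np.array([X],float),cv2.Rodrigues(R)[0],np.array(d['t'],float),K,np.array([float(d['k1']),0,0,0]))[0][0,0]
E
python3 - <<'E'
from h import *
print(manip.state(), manip.nose_length)
for n in('top','side'):
    d=grab(n,n+'0'); c,_=ray(d,320,200); print(n,c.round(3),at(d,320,200,0).round(3),d['fx'],d['k1'])
E
```

```text
pics
{'time': 0.0, 'joint_pos': array([-1.28100725e+00,  5.33373208e-02,  1.61427971e+00,  1.27954560e-05,
        1.47598827e+00, -1.19033582e-01]), 'joint_vel': array([ 4.72466203e-04,  2.00587892e-03,  9.00206737e-05, -4.89766510e-04,
        6.09215001e-05,  1.48829895e-04]), 'joint_efforts': array([-1.39330554e-03, -3.93690240e+01, -3.70173025e+01, -1.85120784e-04,
        7.13565300e-03,  4.01274235e-06]), 'tool_pos': array([ 0.24827167, -0.57293555,  0.24408363]), 'tool_rot': array([-1.00320289e-03,  9.79180277e-01,  2.02990079e-01, -7.94682614e-05]), 'contact_force': array([ 0.08176398, -0.18403253,  0.06728762]), 'ft_torque': array([ 0.0081991 , -0.00946254,  0.05989084]), 'grasp_force': 0.0, 'gripper_width': 1.0008595865286476} 0.014
top [0.435 0.064 1.195] [0.485 0.055 0.   ] 475.27465806797164 -0.03604152298175291
side [ 0.382 -0.817  0.894] [0.51  0.101 0.   ] 483.64767898348526 -0.04345561733317892
```

View pics/top0.png

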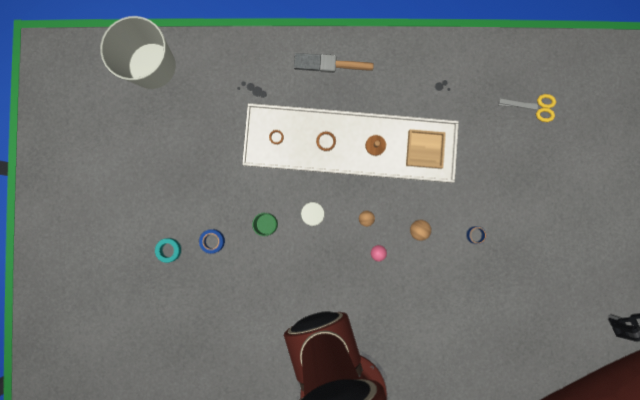

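View pics/side0.png

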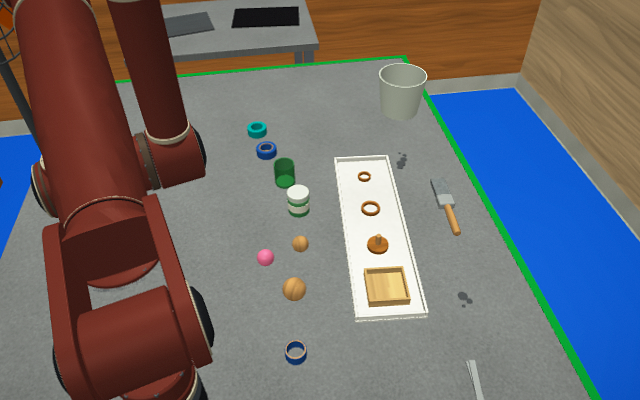

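Candidates in the top view:
- **Jars:** the closed jar with the white lid is at (313,214). The open green jar is at (266,224).
- **Tape:** the full blue roll is at (211,241). The turquoise one is at (167,250) and the thin spent roll at (475,235).
- **Small ball:** the plain wooden one is at (367,218). The pink one is at (379,253).
- **Big ball:** it is at (420,230).
- **Holders, left to right:** small cup (277,137), big cup (326,141), spindle (376,145) and well (426,149).

I'll measure all of these and check them in one crop.

```bash
python3 - <<'E'
from h import *
d=dict(np.load('pics/top0.npz')); s=dict(np.load('pics/side0.npz')); im=d['image'][:,:,::-1].copy()
hsv=cv2.cvtColor(im,cv2.COLOR_BGR2HSV)
def blob(u,v,r,f):
    m=np.zeros(im.shape[:2],np.uint8); cv2.circle(m,(u,v),r,255,-1)
    m&=(f(hsv[...,0].astype(int),hsv[...,1].astype(int),hsv[...,2].astype(int))*255).astype(np.uint8)
    c=max(cv2.findContours(m,cv2.RETR_EXTERNAL,cv2.CHAIN_APPROX_NONE)[0],key=cv2.contourArea)
    c=cv2.convexHull(c); (x,y),rr=cv2.minEnclosingCircle(c); M=cv2.moments(c)
    return M['m10']/M['m00'],M['m01']/M['m00'],np.sqrt(M['m00']/np.pi)
wood=lambda h,s,v:(s>75)&(h<30)
out=[('jar',313,214,20,lambda h,s,v:(v>150),.066),('tape',211,241,20,lambda h,s,v:(s>100)&(h>100),.0125),
('big',420,230,18,wood,.026),('small',367,218,14,wood,.020),('scup',277,137,14,wood,.016),('bcup',326,141,16,wood,.016),
('spin',376,145,16,wood,.016),('well',426,149,30,wood,.028)]
for n,u,v,r,f,z in out:
    x,y,R=blob(u,v,r,f); P=at(d,x,y,z); sc=(d['t'][2]-0)  
    print(n,round(x,1),round(y,1),'diam mm',round(2*R*(1.195-z)/d['fx']*1000,1),P.round(4),'side px',proj(s,P).round(1))
    cv2.circle(im,(round(x),round(y)),1,(0,0,255),-1)
c=im[95:275,140:500]; cv2.imwrite('pics/c0.png',cv2.resize(c,None,fx=2.2,fy=2.2,interpolation=cv2.INTER_CUBIC))
E
```

```text
jar 312.1 213.5 diam mm 55.1 [0.4504 0.0747 0.066 ] side px [298.  190.9]
tape 211.2 241.1 diam mm 60.0 [0.3841 0.3252 0.0125] side px [266.6 149.6]
big 420.1 229.7 diam mm 49.1 [ 0.4094 -0.191   0.026 ] side px [294.4 288.3]
small 366.3 218.4 diam mm 37.3 [ 0.4383 -0.059   0.02  ] side px [300.3 243.3]
scup 275.7 136.6 diam mm 33.1 [0.6436 0.1651 0.016 ] side px [364.5 174.5]
bcup 325.5 140.8 diam mm 46.2 [0.6326 0.0407 0.016 ] side px [370.6 206.3]
spin 375.3 144.9 diam mm 48.7 [ 0.622 -0.084  0.016] side px [377.8 243. ]
well 425.2 148.6 diam mm 99.3 [ 0.6106 -0.2068  0.028 ] side px [386.1 281.8]
```

View pics/c0.png

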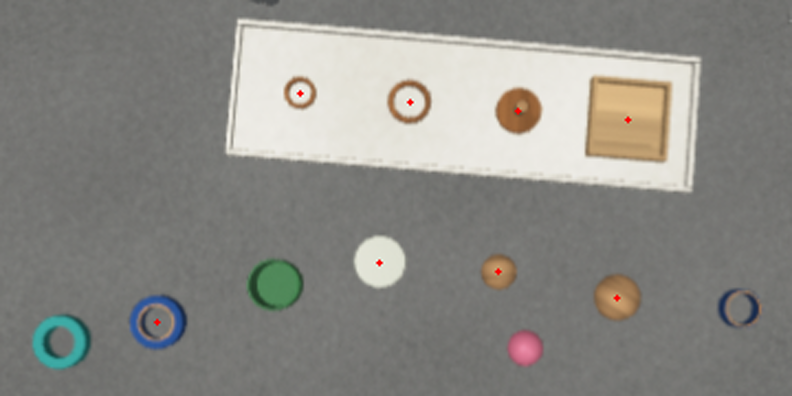

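The crop confirms the choices: the white-lidded jar, the thick blue roll and the plain wooden balls. Holder spacing comes out at 123–125 mm, as it should. Next I square the tool yaw and go above the jar.

Request:
play_rows(commands=[[0,0,0,0,0,5.85],[0,0,0,0,0,5.85],[0,0,0,0,0,5.85],[0,0,0,0,0,5.85],[10,-34,0,0,0,0]], hand=85)

```text
time: 0.52
tool_pos: [0.2568, -0.5421, 0.2439]
tool_rot: [0.0, 1.0, -0.003, -0.001]
contact_force: [0.8, 0.8, 0.8]
gripper_width: 0.996
grasp_force: 0.0
```

Request:
play_rows(commands=[[12,-38.4,0,0,0,0],[12,-38.4,0,0,0,0],[12,-38.4,0,0,0,0],[12,-38.4,0,0,0,0],[12,-38.4,0,0,0,0]])

```text
time: 0.93
tool_pos: [0.3183, -0.3454, 0.2446]
tool_rot: [-0.0, 1.0, -0.0, -0.0]
contact_force: [0.1, 1.0, -0.0]
gripper_width: 0.993
grasp_force: 0.0
```

Request:
play_rows(commands=[[12,-38.4,0,0,0,0],[12,-38.4,0,0,0,0],[12,-38.4,0,0,0,0],[12,-38.4,0,0,0,0],[12,-38.4,0,0,0,0]])

```text
time: 1.35
tool_pos: [0.3781, -0.1535, 0.2449]
tool_rot: [-0.0, 1.0, -0.0, 0.0]
contact_force: [1.4, -0.9, 0.6]
gripper_width: 0.997
grasp_force: 0.0
```

Request:
play_rows(commands=[[12,-38.4,0,0,0,0],[12,-38.4,0,0,0,0],[12,-38.4,0,0,0,0],[12,-38.4,0,0,0,0],[12,-38.4,0,0,0,0]])

```text
time: 1.77
tool_pos: [0.4381, 0.0387, 0.2451]
tool_rot: [0.0, 1.0, 0.0, 0.0]
contact_force: [0.5, -0.6, -0.0]
gripper_width: 0.993
grasp_force: 0.0
```

Request:
play_rows(commands=[[12,-38.4,0,0,0,0],[0,0,20,0,0,0],[0,0,30,0,0,0],[0,0,30,0,0,0],[0,0,0,0,0,0]])

```text
time: 2.18
tool_pos: [0.4456, 0.0755, 0.1582]
tool_rot: [0.0, 1.0, 0.001, -0.006]
contact_force: [-1.5, -0.7, -1.1]
gripper_width: 0.997
grasp_force: 0.0
```

Request:
play_rows(commands=[[0,0,0,0,0,0],[0,0,0,0,0,0]])

```text
time: 2.35
tool_pos: [0.4508, 0.0749, 0.1667]
tool_rot: [-0.0, 1.0, 0.0, 0.001]
contact_force: [-0.1, -0.3, 1.3]
gripper_width: 0.996
grasp_force: 0.0
```

```bash
python3 - <<'E'
from h import *
s=grab('side','s1'); d=grab('top','t1'); print(manip.state()['tool_pos'])
a=s['image'][90:330,180:460,::-1]; b=d['image'][60:300,180:460,::-1]
cv2.imwrite('pics/s1c.png',cv2.resize(np.hstack([a,b]),None,fx=1.42,fy=1.42))
E
```

```text
[0.45162565 0.07475491 0.16786009]
```

View pics/s1c.png

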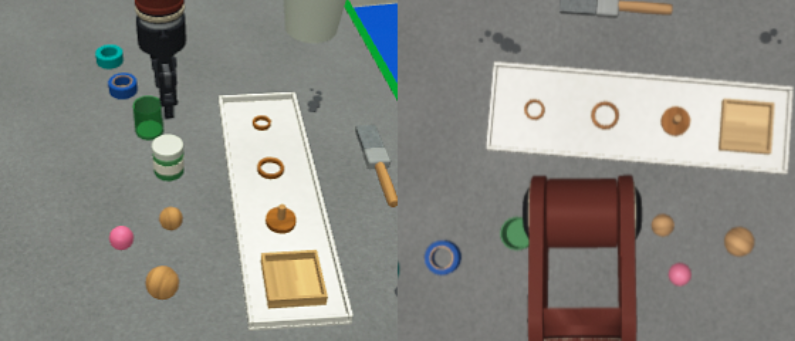

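The gripper is over the white-lidded jar: the fingers at crop (168,110) line up with the jar at (167,155). The tray is clear. I go down and grip.

Request:
play_rows(commands=[[0,0,30,0,0,0],[0,0,30,0,0,0],[0,0,30,0,0,0],[0,0,20,0,0,0],[0,0,15,0,0,0]])

```text
time: 2.87
tool_pos: [0.4505, 0.0747, 0.0399]
tool_rot: [-0.0, 1.0, -0.0, 0.0]
contact_force: [0.4, 0.4, 0.2]
gripper_width: 0.993
grasp_force: 0.0
```

Request:
play_rows(commands=[[0,0,0,0,0,0],[0,0,0,0,0,0],[0,0,0,0,0,0],[0,0,0,0,0,0]])

```text
time: 3.2
tool_pos: [0.4521, 0.0749, 0.0426]
tool_rot: [-0.0, 1.0, 0.0, 0.002]
contact_force: [-0.8, -0.9, -0.2]
gripper_width: 0.998
grasp_force: 0.0
```

Request:
play_rows(commands=[[0,0,0,0,0,0],[0,0,0,0,0,0],[0,0,0,0,0,0],[0,0,0,0,0,0],[0,0,0,0,0,0]], hand=50)

```text
time: 3.62
tool_pos: [0.4513, 0.075, 0.0416]
tool_rot: [0.0, 1.0, 0.0, 0.001]
contact_force: [-0.4, -0.1, 5.7]
gripper_width: 0.643
grasp_force: 63.7
```

Request:
play_rows(commands=[[0,0,0,0,0,0],[0,0,0,0,0,0],[0,0,0,0,0,0],[0,0,0,0,0,0],[0,0,0,0,0,0]])

```text
time: 4.03
tool_pos: [0.4513, 0.075, 0.0416]
tool_rot: [0.0, 1.0, 0.0, 0.001]
contact_force: [-0.4, -0.7, 6.8]
gripper_width: 0.639
grasp_force: 63.7
```

Request:
play_rows(commands=[[0,0,-10,0,0,0],[0,0,-20,0,0,0],[0,0,-25,0,0,0],[0,0,-25,0,0,0],[0,0,-10,0,0,0]])

```text
time: 4.45
tool_pos: [0.4516, 0.0751, 0.1338]
tool_rot: [-0.0, 1.0, 0.0, 0.002]
contact_force: [0.9, -0.1, -1.0]
gripper_width: 0.645
grasp_force: 63.6
```

Request:
play_rows(commands=[[8,14,0,0,0,0],[14,25,0,0,0,0],[18,32,0,0,0,0],[18,32,0,0,0,0],[18,32,0,0,0,0]])

```text
time: 4.87
tool_pos: [0.5261, -0.0611, 0.1294]
tool_rot: [-0.0, 1.0, 0.0, -0.001]
contact_force: [0.8, 0.5, -1.5]
gripper_width: 0.641
grasp_force: 63.7
```

Request:
play_rows(commands=[[18,32,0,0,0,0],[18,32,0,0,0,0],[18,32,0,0,0,0],[14,24,0,0,0,0],[10,17,0,0,0,0]])

```text
time: 5.28
tool_pos: [0.6046, -0.1994, 0.1291]
tool_rot: [-0.0, 1.0, -0.001, -0.001]
contact_force: [0.7, 0.8, -2.5]
gripper_width: 0.638
grasp_force: 63.8
```

Request:
play_rows(commands=[[6,11,0,0,0,0],[0,0,0,0,0,0],[0,0,0,0,0,0],[0,0,0,0,0,0],[0,0,0,0,0,0]])

```text
time: 5.7
tool_pos: [0.6097, -0.2066, 0.13]
tool_rot: [-0.0, 1.0, 0.001, -0.0]
contact_force: [0.4, 0.4, -2.4]
gripper_width: 0.641
grasp_force: 63.8
```

```bash
python3 - <<'E'
from h import *
s=grab('side','s2'); print(manip.state()['tool_pos'])
p=s['image'][130:330,270:470,::-1]
cv2.imwrite('pics/s2c.png',cv2.resize(p,None,fx=2.5,fy=2.5))
E
```

```text
[ 0.60979579 -0.2066544   0.13015436]
```

View pics/s2c.png

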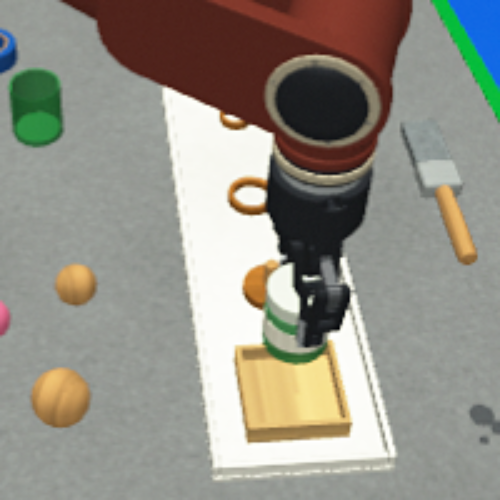

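The side view shows the jar upright in the grip, with its base near crop (297,350), just above the pocket centred near crop (293,395). I lower it.

Request:
play_rows(commands=[[0,0,15,0,0,0],[0,0,25,0,0,0],[0,0,20,0,0,0],[0,0,10,0,0,0],[0,0,3,0,0,0]])

```text
time: 6.17
tool_pos: [0.608, -0.2065, 0.0536]
tool_rot: [-0.001, 1.0, 0.0, -0.003]
contact_force: [-1.1, -0.3, -2.1]
gripper_width: 0.641
grasp_force: 63.8
```

Request:
play_rows(commands=[[0,0,0,0,0,0],[0,0,0,0,0,0],[0,0,0,0,0,0],[0,0,1,0,0,0],[0,0,1,0,0,0]])

```text
time: 6.58
tool_pos: [0.6111, -0.2084, 0.0567]
tool_rot: [0.001, 1.0, 0.0, 0.001]
contact_force: [0.7, -0.3, -2.0]
gripper_width: 0.639
grasp_force: 63.8
```

Request:
play_rows(commands=[[0,0,0.5,0,0,0],[0,0,0.5,0,0,0],[0,0,0,0,0,0]])

```text
time: 6.83
tool_pos: [0.6102, -0.2079, 0.0542]
tool_rot: [-0.0, 1.0, 0.0, -0.0]
contact_force: [-1.0, -0.1, -1.1]
gripper_width: 0.643
grasp_force: 63.8
```

Request:
play_rows(commands=[[0,0,0.5,0,0,0],[0,0,0,0,0,0],[0,0,0.5,0,0,0],[0,0,0,0,0,0],[0,0,0,0,0,0]])

```text
time: 7.25
tool_pos: [0.6103, -0.2079, 0.0533]
tool_rot: [-0.0, 1.0, 0.0, -0.0]
contact_force: [0.3, 0.8, -1.2]
gripper_width: 0.639
grasp_force: 63.8
```

Request:
play_rows(commands=[[0,0,0.5,0,0,0],[0,0,0,0,0,0],[0,0,0,0,0,0]])

```text
time: 7.5
tool_pos: [0.6103, -0.2079, 0.0528]
tool_rot: [-0.0, 1.0, 0.0, -0.0]
contact_force: [-0.4, -0.2, -1.0]
gripper_width: 0.642
grasp_force: 63.8
```

Request:
play_rows(commands=[[0,0,0.5,0,0,0],[0,0,0,0,0,0],[0,0,0.5,0,0,0],[0,0,0,0,0,0]])

```text
time: 7.83
tool_pos: [0.6104, -0.208, 0.0527]
tool_rot: [-0.0, 1.0, 0.0, -0.0]
contact_force: [-3.3, 1.5, 5.2]
gripper_width: 0.64
grasp_force: 64.0
```

Request:
play_rows(commands=[[0,0,0.5,0,0,0],[0,0,0,0,0,0],[0,0,0,0,0,0]])

```text
time: 8.08
tool_pos: [0.6104, -0.208, 0.0526]
tool_rot: [-0.0, 1.0, 0.0, -0.0]
contact_force: [-4.3, 0.9, 7.8]
gripper_width: 0.641
grasp_force: 64.3
```

The base is on the pocket floor. Release and rise.

Request:
play_rows(commands=[[0,0,0,0,0,0],[0,0,0,0,0,0],[0,0,0,0,0,0],[0,0,0,0,0,0],[0,0,0,0,0,0]], hand=80)

```text
time: 8.5
tool_pos: [0.6102, -0.2079, 0.051]
tool_rot: [-0.0, 1.0, 0.0, -0.0]
contact_force: [-0.3, -0.9, -0.3]
gripper_width: 0.937
grasp_force: 0.0
```

Request:
play_rows(commands=[[0,0,-5,0,0,0],[0,0,-20,0,0,0],[0,0,-30,0,0,0],[0,0,-30,0,0,0],[0,0,-30,0,0,0]])

```text
time: 8.92
tool_pos: [0.61, -0.2078, 0.1675]
tool_rot: [-0.0, 1.0, 0.0, -0.0]
contact_force: [0.5, 0.6, -1.3]
gripper_width: 0.942
grasp_force: 0.0
```

Request:
play_rows(commands=[[-14,-33,0,0,0,0],[-14,-33,0,0,0,0],[-14,-33,0,0,0,0],[-14,-33,0,0,0,0],[-14,-33,0,0,0,0]])

```text
time: 9.33
tool_pos: [0.5395, -0.0417, 0.1668]
tool_rot: [0.0, 1.0, -0.0, 0.0]
contact_force: [1.1, 0.1, -0.3]
gripper_width: 0.933
grasp_force: 0.0
```

Request:
play_rows(commands=[[-14,-33,0,0,0,0],[-14,-33,0,0,0,0],[-14,-33,0,0,0,0],[-14,-33,0,0,0,0],[-14,-33,0,0,0,0]], hand=85)

```text
time: 9.75
tool_pos: [0.4693, 0.1234, 0.1669]
tool_rot: [-0.0, 1.0, 0.0, 0.001]
contact_force: [-0.0, -0.8, 0.1]
gripper_width: 0.997
grasp_force: 0.0
```

Request:
play_rows(commands=[[-14,-33,0,0,0,0],[-14,-33,0,0,0,0],[-14,-33,0,0,0,0],[-14,-33,0,0,0,0],[-14,-33,0,0,0,0]])

```text
time: 10.17
tool_pos: [0.3992, 0.2885, 0.167]
tool_rot: [-0.0, 1.0, 0.0, 0.001]
contact_force: [0.8, 0.4, -0.9]
gripper_width: 0.994
grasp_force: 0.0
```

Request:
play_rows(commands=[[-16,-38,0,0,0,0],[0,0,40,0,0,0],[0,0,30,0,0,0],[0,0,0,0,0,0],[0,0,0,0,0,0]])

```text
time: 10.58
tool_pos: [0.3828, 0.3243, 0.095]
tool_rot: [0.001, 1.0, 0.0, -0.002]
contact_force: [0.6, 0.2, 0.6]
gripper_width: 0.996
grasp_force: 0.0
```

```bash
python3 - <<'E'
from h import *
s=grab('side','s3'); t=grab('top','t3');print(manip.state()['tool_pos'])
a=s['image'][80:320,220:440,::-1]; b=t['image'][100:340,150:460,::-1]
cv2.imwrite('pics/s3c.png',cv2.resize(np.hstack([a,b]),None,fx=1.5,fy=1.5))
E
```

```text
[0.38538505 0.32534328 0.09838546]
```

View pics/s3c.png

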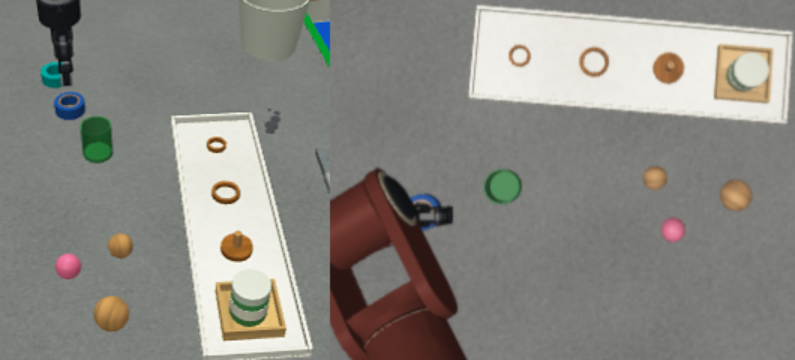

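The jar stands in the pocket and the gripper is over the thick blue roll at crop (68,105). I check the fingertip height from the image.

```bash
python3 - <<'E'
from h import *
s=dict(np.load('pics/s3.npz'))
for z in (.098,.091,.084,.097-.001): print(z,proj(s,[.385,.325-.045,z]).round(1),proj(s,[.385,.325-.055,z]).round(1))
g=s['image'][100:150,255:275].astype(int).sum(2)
for r in range(24,44): print(100+r,g[r])
E
```

```text
0.098 [265.3 135. ] [265.6 137.2]
0.091 [265.6 137.1] [265.8 139.2]
0.084 [265.8 139.1] [266.  141.3]
0.096 [265.4 135.6] [265.6 137.8]
124 [166 180 178 155  77  67 102 100 104 119 121  91  51 215 393 378 375 377
 377 373]
125 [171 183 190 157  70  82 111 106  98 106 111  92  50 185 358 379 374 374
 377 378]
126 [175 181 190 171  65  72 108 109  94  87  85  70  51 158 328 377 372 374
 377 379]
127 [174 183 188 166  74  65  74  73  70  72  67  56  34 186 378 388 383 379
 383 382]
128 [171 176 182 170 103  56  84  55  54  58  54 108 228 329 390 383 385 383
 380 381]
129 [194 207 233 248 258 257 174  48  69  87  50 164 322 367 381 377 379 383
 380 377]
130 [301 297 292 322 326 335 247  47  71  84  53 150 290 353 379 377 383 384
 385 384]
131 [344 344 336 336 290 321 266  46  61  74  53 133 277 356 393 381 381 380
 380 380]
132 [246 243 242 235 212 271 277  76  63  74  56 110 240 344 391 384 373 377
 375 374]
133 [185 180 177 175 173 250 276  89  59  69  61 100 229 341 386 379 382 380
 374 370]
134 [188 184 182 182 179 246 289 130  63  76  58 106 229 343 389 384 381 380
 378 373]
135 [189 188 183 182 175 231 287 141  61  68  55  78 202 333 374 382 382 377
 379 385]
136 [187 186 184 178 178 222 257 132  30  43  47 101 207 332 371 381 379 378
 382 385]
137 [184 185 183 177 172 212 282 272 258 264 283 290 315 351 378 379 379 385
 383 381]
138 [245 245 242 245 292 342 352 365 366 370 369 364 366 379 374 376 380 379
 382 381]
139 [358 358 348 343 357 369 370 378 378 376 372 377 379 376 377 378 378 376
 380 380]
140 [369 370 379 375 369 363 374 378 377 371 376 378 381 380 376 381 372 388
 384 384]
141 [362 363 373 379 374 372 378 373 343 334 324 321 317 320 325 343 362 365
 388 392]
142 [361 369 378 379 368 334 325 308 294 302 317 317 317 302 279 285 300 324
 362 383]
143 [371 376 384 375 335 284 310 351 355 327 291 283 277 310 341 345 299 272
 296 349]
```

Open, the tips are about level with the TCP, so the 14 mm nose length holds only when shut. I go down to a TCP height of about 12 mm.

Request:
play_rows(commands=[[0,0,30,0,0,0],[0,0,25,0,0,0],[0,0,20,0,0,0],[0,0,8,0,0,0],[0,0,3,0,0,0]])

```text
time: 11.1
tool_pos: [0.3848, 0.3248, 0.0107]
tool_rot: [-0.0, 1.0, -0.0, 0.0]
contact_force: [-0.6, 0.4, -0.3]
gripper_width: 0.996
grasp_force: 0.0
```

Request:
play_rows(commands=[[0,0,0,0,0,0],[0,0,0,0,0,0],[0,0,0,0,0,0],[0,0,0,0,0,0]])

```text
time: 11.43
tool_pos: [0.3852, 0.3256, 0.0119]
tool_rot: [-0.001, 1.0, 0.0, 0.001]
contact_force: [1.1, -0.2, 0.1]
gripper_width: 0.998
grasp_force: 0.0
```

Request:
play_rows(commands=[[0,0,0,0,0,0],[0,0,0,0,0,0],[0,0,0,0,0,0],[0,0,0,0,0,0],[0,0,0,0,0,0]], hand=55)

```text
time: 11.85
tool_pos: [0.3849, 0.3255, 0.0115]
tool_rot: [-0.0, 1.0, 0.0, 0.001]
contact_force: [-0.9, -0.4, 5.9]
gripper_width: 0.687
grasp_force: 64.6
```

Request:
play_rows(commands=[[0,0,0,0,0,0],[0,0,0,0,0,0],[0,0,0,0,0,0]])

```text
time: 12.1
tool_pos: [0.3849, 0.3256, 0.0115]
tool_rot: [-0.0, 1.0, 0.0, 0.001]
contact_force: [-0.8, -1.2, 6.1]
gripper_width: 0.689
grasp_force: 64.6
```

Request:
play_rows(commands=[[0,0,-10,0,0,0],[0,0,-25,0,0,0],[0,0,-35,0,0,0],[0,0,-35,0,0,0],[0,0,-10,0,0,0]])

```text
time: 12.52
tool_pos: [0.3866, 0.3266, 0.1316]
tool_rot: [-0.002, 1.0, 0.0, 0.004]
contact_force: [1.1, -0.2, 0.5]
gripper_width: 0.685
grasp_force: 64.5
```

Request:
play_rows(commands=[[10,17,0,0,0,0],[16,28,0,0,0,0],[20,34.5,0,0,0,0],[20,34.5,0,0,0,0],[20,34.5,0,0,0,0]])

```text
time: 12.93
tool_pos: [0.4701, 0.175, 0.1251]
tool_rot: [0.0, 1.0, 0.001, -0.0]
contact_force: [1.3, 0.4, -0.9]
gripper_width: 0.686
grasp_force: 64.5
```

Request:
play_rows(commands=[[20,34.5,0,0,0,0],[20,34.5,0,0,0,0],[20,34.5,0,0,0,0],[20,34.5,0,0,0,0],[20,34.5,0,0,0,0]])

```text
time: 13.35
tool_pos: [0.5703, 0.0022, 0.1249]
tool_rot: [-0.0, 1.0, 0.0, -0.0]
contact_force: [0.7, 0.8, -1.2]
gripper_width: 0.684
grasp_force: 64.5
```

Request:
play_rows(commands=[[20,34.5,0,0,0,0],[16,28,0,0,0,0],[10,17.5,0,0,0,0],[5,9,0,0,0,0],[0,0,0,0,0,0]])

```text
time: 13.77
tool_pos: [0.6215, -0.0865, 0.1249]
tool_rot: [-0.0, 1.0, -0.001, -0.0]
contact_force: [-1.1, 0.5, -0.3]
gripper_width: 0.685
grasp_force: 64.5
```

Request:
play_rows(commands=[[0,0,20,0,0,0],[0,0,20,0,0,0],[0,0,5,0,0,0],[0,0,0,0,0,0],[0,0,0,0,0,0]])

```text
time: 14.18
tool_pos: [0.6207, -0.0838, 0.0803]
tool_rot: [-0.0, 1.0, 0.001, -0.0]
contact_force: [-0.2, -0.6, -1.8]
gripper_width: 0.687
grasp_force: 64.5
```

```bash
python3 - <<'E'
from h import *
s=grab('side','s4'); P=manip.state()['tool_pos'];print(P)
for X in ([.622,-.084,.046],[.622,-.084,.016],[P[0]-.001,P[1],P[2]+.013],[P[0]-.001,P[1],P[2]-.0115]): print(proj(s,X).round(1))
cv2.imwrite('pics/s4c.png',cv2.resize(s['image'][150:290,310:450,::-1],None,fx=4,fy=4))
E
```

```text
[ 0.62153724 -0.08424345  0.08132106]
[378.8 234.6]
[377.8 243. ]
[379.8 220.6]
[379.  227.9]
```

View pics/s4c.png

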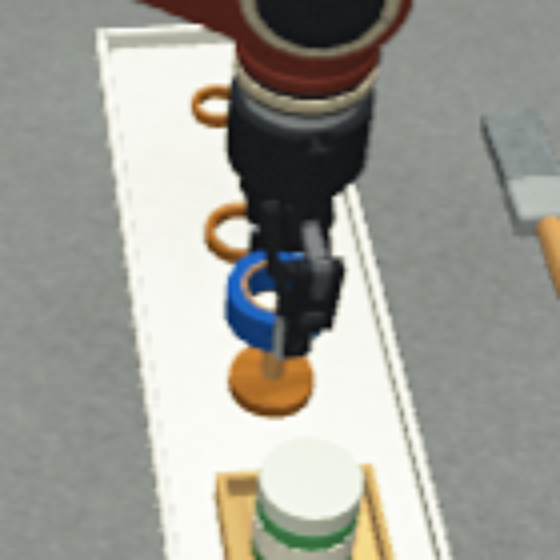

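The roll hangs level at crop (276,300), over the post at crop (273,360) to within about 2 mm against 11 mm of slack. I lower it.

Request:
play_rows(commands=[[0,0,12,0,0,0],[0,0,15,0,0,0],[0,0,13,0,0,0],[0,0,8,0,0,0],[0,0,2,0,0,0]])

```text
time: 14.65
tool_pos: [0.6196, -0.0846, 0.0277]
tool_rot: [-0.001, 1.0, 0.0, -0.002]
contact_force: [-0.9, -0.2, 0.8]
gripper_width: 0.683
grasp_force: 64.6
```

Request:
play_rows(commands=[[0,0,0,0,0,0],[0,0,0,0,0,0],[0,0,1,0,0,0],[0,0,1,0,0,0],[0,0,0,0,0,0]])

```text
time: 15.07
tool_pos: [0.6214, -0.085, 0.0285]
tool_rot: [0.0, 1.0, 0.0, 0.0]
contact_force: [0.8, -0.3, -0.6]
gripper_width: 0.684
grasp_force: 64.5
```

Request:
play_rows(commands=[[0,0,0.5,0,0,0],[0,0,0,0,0,0],[0,0,0.5,0,0,0],[0,0,0,0,0,0]])

```text
time: 15.4
tool_pos: [0.6214, -0.085, 0.0276]
tool_rot: [0.0, 1.0, 0.0, 0.0]
contact_force: [-0.7, 0.1, 0.9]
gripper_width: 0.689
grasp_force: 64.6
```

Request:
play_rows(commands=[[0,0,0.5,0,0,0],[0,0,0,0,0,0],[0,0,0.5,0,0,0],[0,0,0,0,0,0]])

```text
time: 15.73
tool_pos: [0.6215, -0.085, 0.0276]
tool_rot: [-0.0, 1.0, 0.0, -0.0]
contact_force: [-4.1, 0.7, 9.0]
gripper_width: 0.685
grasp_force: 65.4
```

Request:
play_rows(commands=[[0,0,0,0,0,0],[0,0,0,0,0,0],[0,0,0,0,0,0],[0,0,0,0,0,0],[0,0,0,0,0,0]], hand=78)

```text
time: 16.15
tool_pos: [0.6211, -0.0849, 0.026]
tool_rot: [-0.0, 1.0, 0.0, -0.0]
contact_force: [0.5, -0.5, 0.1]
gripper_width: 0.918
grasp_force: 0.0
```

Request:
play_rows(commands=[[0,0,-5,0,0,0],[0,0,-20,0,0,0],[0,0,-30,0,0,0],[0,0,-30,0,0,0],[0,0,-35,0,0,0]])

```text
time: 16.57
tool_pos: [0.6202, -0.0847, 0.1464]
tool_rot: [-0.0, 1.0, 0.0, -0.001]
contact_force: [0.8, -0.5, -0.8]
gripper_width: 0.915
grasp_force: 0.0
```

Request:
play_rows(commands=[[-20,10,0,0,0,0],[-37,18,0,0,0,0],[-37,18,0,0,0,0],[-37,18,0,0,0,0],[-37,18,0,0,0,0]], hand=85)

```text
time: 16.98
tool_pos: [0.4518, -0.1674, 0.1466]
tool_rot: [0.0, 1.0, 0.001, 0.0]
contact_force: [0.3, -0.4, 0.3]
gripper_width: 0.996
grasp_force: 0.0
```

Request:
play_rows(commands=[[-37,18,0,0,0,0],[-7,6,0,0,0,0],[0,0,30,0,0,0],[0,0,20,0,0,0],[0,0,0,0,0,0]])

```text
time: 17.4
tool_pos: [0.4068, -0.1895, 0.0926]
tool_rot: [-0.002, 1.0, -0.0, -0.003]
contact_force: [-0.8, 1.1, -0.2]
gripper_width: 0.997
grasp_force: 0.0
```

Request:
play_rows(commands=[[0,0,0,0,0,0],[0,0,0,0,0,0]])

```text
time: 17.57
tool_pos: [0.4102, -0.1913, 0.0976]
tool_rot: [0.0, 1.0, 0.0, 0.001]
contact_force: [0.3, 0.9, -0.2]
gripper_width: 0.995
grasp_force: 0.0
```

```bash
python3 - <<'E'
from h import *
s=grab('side','s5');t=grab('top','t5'); print(manip.state()['tool_pos'])
s4=dict(np.load('pics/s4.npz'))
for n,u,v,z in(('big',294,289,.026),('small',300,243,.02)):
  for k,S in(('s4',s4),('s5',s)):
    h=cv2.cvtColor(S['image'],cv2.COLOR_RGB2HSV); m=((h[...,1]>75)&(h[...,0]<30)).astype(np.uint8)*255
    q=np.zeros_like(m); cv2.circle(q,(u,v),18,255,-1)
    c=max(cv2.findContours(m&q,cv2.RETR_EXTERNAL,cv2.CHAIN_APPROX_NONE)[0],key=cv2.contourArea)
    (x,y),r=cv2.minEnclosingCircle(c); print(n,k,round(x,1),round(y,1),round(r,1),at(S,x,y,z).round(4))
a=s['image'][140:320,240:440,::-1]; b=t['image'][100:280,220:480,::-1]
cv2.imwrite('pics/s5c.png',cv2.resize(np.hstack([a,b]),None,fx=1.7,fy=1.7))
E
```

```text
[ 0.41061927 -0.1915606   0.09814326]
big s4 293.7 288.5 12.0 [ 0.408  -0.1913  0.026 ]
big s5 293.8 288.7 11.8 [ 0.408  -0.1918  0.026 ]
small s4 299.9 243.3 8.3 [ 0.4373 -0.0588  0.02  ]
small s5 303.5 245.0 6.5 [ 0.4451 -0.0656  0.02  ]
```

View pics/s5c.png

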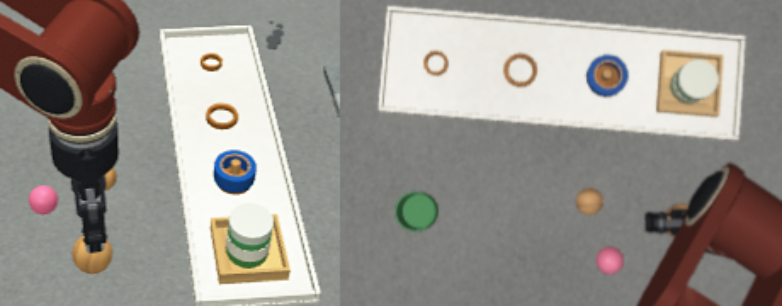

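The tape lies flat on the spindle, with the post visible inside it at crop (608,75). The big ball is at (0.4085, −0.191). I shift 2 mm and go down.

Request:
play_rows(commands=[[-2,0,25,0,0,0],[0,0,25,0,0,0],[0,0,20,0,0,0],[0,0,10,0,0,0],[0,0,4,0,0,0]])

```text
time: 18.08
tool_pos: [0.407, -0.1906, 0.0114]
tool_rot: [-0.001, 1.0, 0.0, -0.001]
contact_force: [0.1, 0.1, 0.1]
gripper_width: 0.994
grasp_force: 0.0
```

Request:
play_rows(commands=[[0,0,0,0,0,0],[0,0,0,0,0,0],[0,0,0,0,0,0],[0,0,0,0,0,0]])

```text
time: 18.42
tool_pos: [0.4084, -0.1917, 0.0138]
tool_rot: [0.001, 1.0, 0.0, 0.001]
contact_force: [-0.2, -0.3, -0.4]
gripper_width: 0.997
grasp_force: 0.0
```

Request:
play_rows(commands=[[0,0,0,0,0,0],[0,0,0,0,0,0],[0,0,0,0,0,0],[0,0,0,0,0,0],[0,0,0,0,0,0]], hand=47)

```text
time: 18.83
tool_pos: [0.4077, -0.1914, 0.013]
tool_rot: [0.0, 1.0, 0.0, 0.0]
contact_force: [-1.0, 0.7, 4.8]
gripper_width: 0.585
grasp_force: 61.3
```

Request:
play_rows(commands=[[0,0,0,0,0,0],[0,0,0,0,0,0],[0,0,0,0,0,0]])

```text
time: 19.08
tool_pos: [0.4077, -0.1914, 0.013]
tool_rot: [0.0, 1.0, 0.0, 0.0]
contact_force: [-1.5, 0.2, 6.3]
gripper_width: 0.585
grasp_force: 61.3
```

Request:
play_rows(commands=[[0,0,-8,0,0,0],[0,0,-20,0,0,0],[0,0,-30,0,0,0],[0,0,-24,0,0,0],[0,0,-8,0,0,0]])

```text
time: 19.5
tool_pos: [0.4091, -0.1922, 0.1063]
tool_rot: [0.002, 1.0, 0.0, 0.003]
contact_force: [0.9, 0.3, 0.0]
gripper_width: 0.587
grasp_force: 62.2
```

Request:
play_rows(commands=[[10,-10,0,0,0,0],[20,-20,0,0,0,0],[25,-26,0,0,0,0],[25,-26,0,0,0,0],[25,-26,0,0,0,0]])

```text
time: 19.92
tool_pos: [0.5124, -0.0816, 0.1013]
tool_rot: [-0.0, 1.0, -0.0, -0.001]
contact_force: [0.0, -0.2, -0.5]
gripper_width: 0.582
grasp_force: 62.2
```

Request:
play_rows(commands=[[25,-26,0,0,0,0],[25,-26,0,0,0,0],[25,-26,0,0,0,0],[20,-22,0,0,0,0],[14,-14,0,0,0,0]])

```text
time: 20.33
tool_pos: [0.622, 0.0335, 0.1009]
tool_rot: [-0.0, 1.0, 0.001, -0.001]
contact_force: [-0.1, -0.2, -1.1]
gripper_width: 0.585
grasp_force: 62.2
```

Request:
play_rows(commands=[[10,-10,0,0,0,0],[0,0,15,0,0,0],[0,0,15,0,0,0],[0,0,0,0,0,0],[0,0,0,0,0,0]])

```text
time: 20.75
tool_pos: [0.6282, 0.0404, 0.0687]
tool_rot: [-0.0, 1.0, -0.0, -0.003]
contact_force: [-0.2, 0.3, -1.0]
gripper_width: 0.583
grasp_force: 62.2
```

```bash
python3 - <<'E'
from h import *
s=grab('side','s6'); P=manip.state()['tool_pos'];print(P)
for X in ([.6326,.0407,.016],[P[0]+.0005,P[1],P[2]+.013]): print(proj(s,X).round(1))
cv2.imwrite('pics/s6c.png',cv2.resize(s['image'][130:250,310:430,::-1],None,fx=4,fy=4))
E
```

```text
[0.62937982 0.04024522 0.07035088]
[370.6 206.3]
[371.3 187.2]
```

View pics/s6c.png

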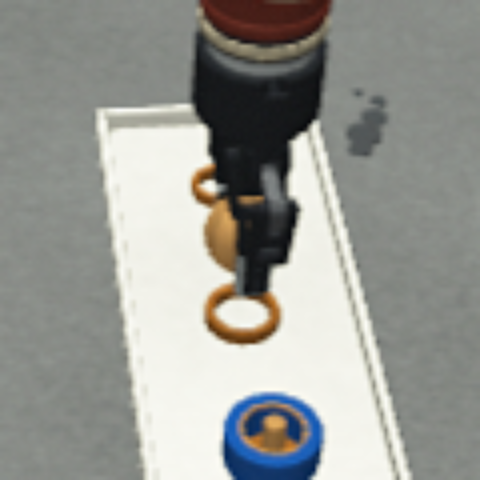

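The ball is firmly held at crop (248,235), with the ring below it at (243,315). I settle, then descend.

Request:
play_rows(commands=[[2,0,10,0,0,0],[0,0,10,0,0,0],[0,0,10,0,0,0],[0,0,5,0,0,0],[0,0,0,0,0,0]])

```text
time: 21.22
tool_pos: [0.6316, 0.041, 0.0348]
tool_rot: [-0.0, 1.0, 0.0, -0.002]
contact_force: [0.2, -0.1, -1.4]
gripper_width: 0.586
grasp_force: 62.2
```

Request:
play_rows(commands=[[0,0,0,0,0,0],[0,0,0,0,0,0],[0,0,0,0,0,0]])

```text
time: 21.47
tool_pos: [0.6337, 0.0411, 0.038]
tool_rot: [0.0, 1.0, 0.0, 0.001]
contact_force: [0.9, 0.3, -0.1]
gripper_width: 0.585
grasp_force: 62.2
```

Request:
play_rows(commands=[[-1,0,5,0,0,0],[0,0,4,0,0,0],[0,0,2,0,0,0],[0,0,1,0,0,0],[0,0,0,0,0,0]])

```text
time: 21.88
tool_pos: [0.6319, 0.0409, 0.0249]
tool_rot: [0.0, 1.0, 0.0, -0.0]
contact_force: [0.8, -0.1, -0.6]
gripper_width: 0.582
grasp_force: 62.5
```

Request:
play_rows(commands=[[0,0,0.5,0,0,0],[0,0,0,0,0,0],[0,0,0.5,0,0,0],[0,0,0,0,0,0],[0,0,0,0,0,0]])

```text
time: 22.3
tool_pos: [0.6322, 0.0409, 0.0244]
tool_rot: [0.0, 1.0, 0.0, 0.0]
contact_force: [-0.5, -1.2, 0.6]
gripper_width: 0.583
grasp_force: 62.7
```

Request:
play_rows(commands=[[0,0,0.5,0,0,0],[0,0,0,0,0,0],[0,0,0.5,0,0,0],[0,0,0,0,0,0],[0,0,0,0,0,0]])

```text
time: 22.72
tool_pos: [0.6325, 0.041, 0.0236]
tool_rot: [0.0, 1.0, 0.0, 0.0]
contact_force: [0.3, -2.4, 1.6]
gripper_width: 0.585
grasp_force: 62.9
```

Request:
play_rows(commands=[[0,0,0.5,0,0,0],[0,0,0,0,0,0],[0,0,0,0,0,0]])

```text
time: 22.97
tool_pos: [0.6326, 0.041, 0.0231]
tool_rot: [0.0, 1.0, 0.0, 0.0]
contact_force: [1.4, -1.7, 1.9]
gripper_width: 0.585
grasp_force: 63.0
```

Request:
play_rows(commands=[[0,0,0.5,0,0,0],[0,0,0,0,0,0],[0,0,0.5,0,0,0],[0,0,0,0,0,0],[0,0,0,0,0,0]])

```text
time: 23.38
tool_pos: [0.6326, 0.041, 0.0226]
tool_rot: [0.0, 1.0, 0.0, 0.0]
contact_force: [-1.2, -2.5, 5.6]
gripper_width: 0.589
grasp_force: 63.2
```

Seated, at 5.6 N. I release and lift straight up.

Request:
play_rows(commands=[[0,0,0,0,0,0],[0,0,0,0,0,0],[0,0,0,0,0,0],[0,0,0,0,0,0],[0,0,0,0,0,0]], hand=78)

```text
time: 23.8
tool_pos: [0.6318, 0.0414, 0.0213]
tool_rot: [-0.0, 1.0, 0.0, -0.0]
contact_force: [0.3, -0.1, 0.4]
gripper_width: 0.911
grasp_force: 0.0
```

Request:
play_rows(commands=[[0,0,-5,0,0,0],[0,0,-20,0,0,0],[0,0,-30,0,0,0],[0,0,-30,0,0,0],[0,0,-30,0,0,0]])

```text
time: 24.22
tool_pos: [0.6318, 0.0412, 0.138]
tool_rot: [-0.0, 1.0, 0.0, -0.0]
contact_force: [1.4, -0.2, 0.1]
gripper_width: 0.912
grasp_force: 0.0
```

Request:
play_rows(commands=[[-20,10,0,0,0,0],[-36,19,0,0,0,0],[-36,19,0,0,0,0],[-36,19,0,0,0,0],[-36,19,0,0,0,0]], hand=80)

```text
time: 24.63
tool_pos: [0.4667, -0.0454, 0.137]
tool_rot: [0.0, 1.0, 0.001, 0.0]
contact_force: [0.5, -0.8, 0.8]
gripper_width: 0.933
grasp_force: 0.0
```

Request:
play_rows(commands=[[-22,10,0,0,0,0],[-8,4,10,0,0,0],[0,0,25,0,0,0],[0,0,10,0,0,0],[0,0,0,0,0,0]])

```text
time: 25.05
tool_pos: [0.4363, -0.0582, 0.0888]
tool_rot: [-0.001, 1.0, 0.0, -0.003]
contact_force: [-0.7, 0.7, -0.1]
gripper_width: 0.939
grasp_force: 0.0
```

Request:
play_rows(commands=[[0,0,0,0,0,0],[0,0,0,0,0,0]])

```text
time: 25.22
tool_pos: [0.4392, -0.0589, 0.0925]
tool_rot: [0.0, 1.0, 0.001, 0.0]
contact_force: [-0.3, 0.2, 1.0]
gripper_width: 0.94
grasp_force: 0.0
```

```bash
python3 - <<'E'
from h import *
s=grab('side','s7');t=grab('top','t7'); print(manip.state()['tool_pos'])
a=s['image'][140:320,240:440,::-1]; b=t['image'][100:280,220:480,::-1]
cv2.imwrite('pics/s7c.png',cv2.resize(np.hstack([a,b]),None,fx=1.7,fy=1.7))
E
```

```text
[ 0.43941135 -0.05904158  0.09293483]
```

View pics/s7c.png

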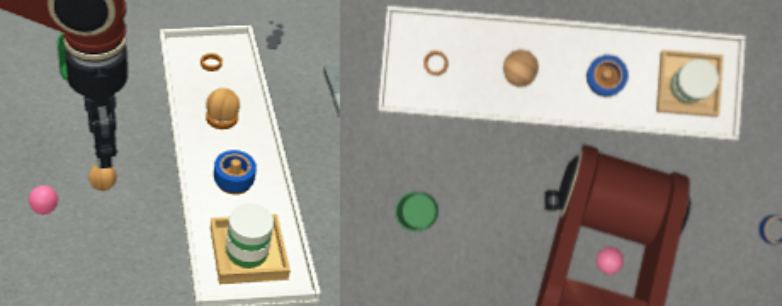

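The big ball sits in its ring at crop (222,107). The gripper is over the plain small ball at (102,178), and the pink one is well clear. I go down.

Request:
play_rows(commands=[[-1.5,0,25,0,0,0],[0,0,25,0,0,0],[0,0,16,0,0,0],[0,0,9,0,0,0],[0,0,4,0,0,0]])

```text
time: 25.73
tool_pos: [0.4364, -0.0587, 0.0119]
tool_rot: [-0.0, 1.0, 0.0, -0.001]
contact_force: [0.5, 0.8, 1.0]
gripper_width: 0.938
grasp_force: 0.0
```

Request:
play_rows(commands=[[0,0,0,0,0,0],[0,0,0,0,0,0],[0,0,0,0,0,0],[0,0,0,0,0,0]])

```text
time: 26.07
tool_pos: [0.4378, -0.0593, 0.0141]
tool_rot: [0.0, 1.0, 0.0, 0.001]
contact_force: [0.0, -1.4, 0.8]
gripper_width: 0.94
grasp_force: 0.0
```

Request:
play_rows(commands=[[0,0,0,0,0,0],[0,0,0,0,0,0],[0,0,0,0,0,0],[0,0,0,0,0,0],[0,0,0,0,0,0]], hand=35)

```text
time: 26.48
tool_pos: [0.437, -0.059, 0.0133]
tool_rot: [-0.0, 1.0, 0.0, 0.0]
contact_force: [-1.3, 0.9, 4.1]
gripper_width: 0.439
grasp_force: 59.6
```

Request:
play_rows(commands=[[0,0,0,0,0,0],[0,0,0,0,0,0],[0,0,0,0,0,0]])

```text
time: 26.73
tool_pos: [0.4371, -0.059, 0.0133]
tool_rot: [-0.0, 1.0, 0.0, 0.0]
contact_force: [-1.0, 0.4, 5.6]
gripper_width: 0.438
grasp_force: 59.6
```

Request:
play_rows(commands=[[0,0,-8,0,0,0],[0,0,-20,0,0,0],[0,0,-30,0,0,0],[0,0,-24,0,0,0],[0,0,-8,0,0,0]])

```text
time: 27.15
tool_pos: [0.4389, -0.0597, 0.1068]
tool_rot: [0.001, 1.0, 0.0, 0.003]
contact_force: [-0.0, 0.0, 1.2]
gripper_width: 0.439
grasp_force: 60.0
```

Request:
play_rows(commands=[[10,-10,0,0,0,0],[18,-20,0,0,0,0],[23,-25,0,0,0,0],[23,-25,0,0,0,0],[23,-25,0,0,0,0]])

```text
time: 27.57
tool_pos: [0.5339, 0.0472, 0.1017]
tool_rot: [0.0, 1.0, 0.0, -0.001]
contact_force: [0.1, -0.6, -0.8]
gripper_width: 0.438
grasp_force: 60.1
```

Request:
play_rows(commands=[[23,-25,0,0,0,0],[23,-25,0,0,0,0],[23,-25,0,0,0,0],[18,-20,0,0,0,0],[13,-14,0,0,0,0]])

```text
time: 27.98
tool_pos: [0.6343, 0.157, 0.1013]
tool_rot: [-0.0, 1.0, 0.001, -0.001]
contact_force: [0.6, -0.2, 0.2]
gripper_width: 0.44
grasp_force: 60.1
```

Request:
play_rows(commands=[[9,-10,0,0,0,0],[0,0,15,0,0,0],[0,0,20,0,0,0],[0,0,20,0,0,0],[0,0,8,0,0,0]])

```text
time: 28.4
tool_pos: [0.6389, 0.1639, 0.0342]
tool_rot: [0.001, 1.0, 0.0, -0.004]
contact_force: [-0.9, -0.3, -0.3]
gripper_width: 0.436
grasp_force: 60.1
```

Request:
play_rows(commands=[[0,0,0,0,0,0],[0,0,0,0,0,0],[0,0,0,0,0,0]])

```text
time: 28.65
tool_pos: [0.6432, 0.1648, 0.0407]
tool_rot: [-0.0, 1.0, -0.0, 0.001]
contact_force: [0.3, 0.2, 0.4]
gripper_width: 0.439
grasp_force: 60.1
```

```bash
python3 - <<'E'
from h import *
s=grab('side','s8'); P=manip.state()['tool_pos'];print(P)
for X in ([.6436,.1651,.016],[P[0]+.0005,P[1],P[2]+.0067]): print(proj(s,X).round(1))
cv2.imwrite('pics/s8c.png',cv2.resize(s['image'][110:230,310:430,::-1],None,fx=4,fy=4))
E
```

```text
[0.64355253 0.16494282 0.04129242]
[364.5 174.5]
[365.3 165.6]
```

View pics/s8c.png

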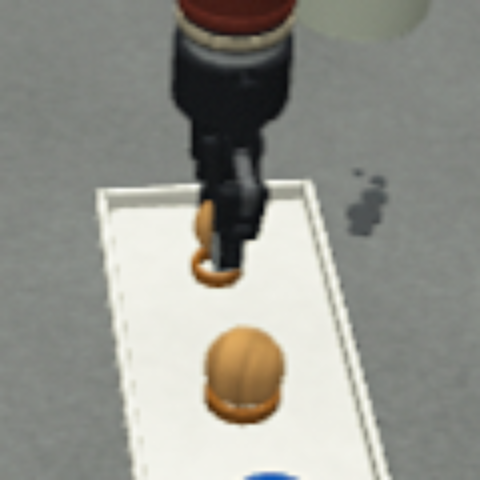

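The small ball is in the grip at crop (218,230), just above its ring at (217,265). The big ball sits squarely in its cup. I lower the last 16 mm.

Request:
play_rows(commands=[[-0.5,0,5,0,0,0],[0,0,5,0,0,0],[0,0,2,0,0,0],[0,0,1,0,0,0],[0,0,0,0,0,0]])

```text
time: 29.12
tool_pos: [0.6418, 0.1651, 0.0263]
tool_rot: [0.0, 1.0, 0.0, -0.0]
contact_force: [-0.4, 0.9, -1.0]
gripper_width: 0.433
grasp_force: 60.1
```

Request:
play_rows(commands=[[0,0,0.5,0,0,0],[0,0,0,0,0,0],[0,0,0.5,0,0,0],[0,0,0,0,0,0],[0,0,0,0,0,0]])

```text
time: 29.53
tool_pos: [0.6422, 0.1651, 0.0259]
tool_rot: [-0.0, 1.0, 0.0, 0.0]
contact_force: [-0.5, -0.5, 0.5]
gripper_width: 0.439
grasp_force: 60.1
```

Request:
play_rows(commands=[[0.5,0,0.5,0,0,0],[0,0,0,0,0,0],[0,0,0.5,0,0,0],[0,0,0,0,0,0],[0,0,0,0,0,0]])

```text
time: 29.95
tool_pos: [0.6428, 0.1651, 0.0251]
tool_rot: [-0.0, 1.0, 0.0, 0.0]
contact_force: [-0.7, -0.5, 1.3]
gripper_width: 0.441
grasp_force: 60.1
```

Request:
play_rows(commands=[[0,0,0.5,0,0,0],[0,0,0,0,0,0],[0,0,0,0,0,0]])

```text
time: 30.2
tool_pos: [0.6429, 0.1651, 0.0248]
tool_rot: [-0.0, 1.0, 0.0, 0.0]
contact_force: [-1.8, 0.3, 4.7]
gripper_width: 0.439
grasp_force: 60.2
```

Request:
play_rows(commands=[[0,0,0.3,0,0,0],[0,0,0,0,0,0]])

```text
time: 30.37
tool_pos: [0.6429, 0.1652, 0.0248]
tool_rot: [-0.0, 1.0, 0.0, 0.0]
contact_force: [-2.0, -0.3, 5.8]
gripper_width: 0.441
grasp_force: 60.3
```

Request:
play_rows(commands=[[0,0,0,0,0,0],[0,0,0,0,0,0],[0,0,0,0,0,0],[0,0,0,0,0,0],[0,0,0,0,0,0]], hand=64)

```text
time: 30.78
tool_pos: [0.6424, 0.165, 0.0235]
tool_rot: [0.0, 1.0, 0.0, -0.0]
contact_force: [0.7, 0.1, -0.9]
gripper_width: 0.749
grasp_force: 0.0
```

Request:
play_rows(commands=[[0,0,-5,0,0,0],[0,0,-20,0,0,0],[0,0,-30,0,0,0],[0,0,-30,0,0,0],[0,0,-40,0,0,0]])

```text
time: 31.2
tool_pos: [0.6409, 0.1648, 0.1478]
tool_rot: [0.0, 1.0, 0.0, -0.002]
contact_force: [0.8, -0.1, -0.3]
gripper_width: 0.749
grasp_force: 0.0
```

Request:
play_rows(commands=[[-30,0,-10,0,0,0],[-38,0,0,0,0,0],[-38,0,0,0,0,0],[-38,0,0,0,0,0],[0,0,0,0,0,0]])

```text
time: 31.62
tool_pos: [0.4911, 0.1649, 0.1559]
tool_rot: [0.0, 1.0, 0.001, -0.004]
contact_force: [0.9, 0.2, -1.1]
gripper_width: 0.754
grasp_force: 0.0
```

```bash
python3 - <<'E'
from h import *
s=grab('side','s9');t=grab('top','t9'); S=manip.state(); print(S['tool_pos'],S['time'])
a=s['image'][120:330,230:440,::-1]; b=t['image'][90:300,150:490,::-1]
cv2.imwrite('pics/s9c.png',cv2.resize(np.hstack([a,b]),None,fx=1.45,fy=1.45))
E
```

```text
[0.49737235 0.16506408 0.15888428] 31.7167
```

View pics/s9c.png

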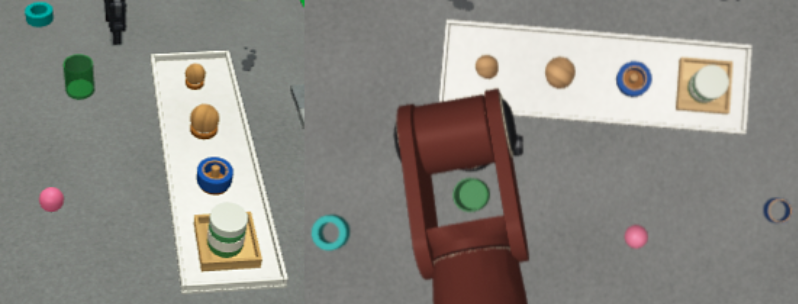

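All four items are in their holders: small ball (195,75), big ball (204,122), tape flat (215,175) and jar (228,230). The open jar, the spent tape, the turquoise roll and the pink ball are where they were, and the arm is clear.

Request:
play_rows(commands=[[0,0,0,0,0,0],[0,0,0,0,0,0],[0,0,0,0,0,0],[0,0,0,0,0,0],[0,0,0,0,0,0]])

```text
time: 32.13
tool_pos: [0.4994, 0.165, 0.1591]
tool_rot: [-0.0, 1.0, 0.0, 0.0]
contact_force: [-0.4, -0.3, -0.4]
gripper_width: 0.748
grasp_force: 0.0
```

```bash
python3 -c "
from plant import manip
print(manip.job_done())"
```

```text
the job is handed in; nothing more can be done
None
```

The tray is packed in the order asked and handed in at about 32 s: the jar stands in the pocket, the tape lies flat over the post, both balls sit in their rings, and the look-alikes were left where they were; no verdict came back at hand-in.

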